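# Refit a chainsaw's bayonet fuel cap and hold it down for the leak test

## Robot

A 6-joint arm with a two-finger parallel gripper is mounted at the origin on the work surface. World frame = base frame: x ahead of the robot, y to its left, z up, the work surface at z = 0. Lengths are in m, angles in rad, forces in N, time in s.
With the tool pointing down it reaches from about 0.3 to 1 m from the base axis. Payload 5.1 kg.
Tool frame: the origin (TCP) lies where the fingers leave the gripper's body, on its centre line; the fingertips stand 78 mm ahead of it and the grasp point (between the pads) lies 59 mm ahead of it; z points along the fingers, y is the line along which they close (so a half turn about z gives the same grasp; the last joint's range is limited). The gripper opens to 95 mm and grips with 3 to 60 N. Pads are 20 mm wide; open, the fingers measure 119 mm over their backs; the gripper's body (75 mm by 180 mm) begins 59 mm behind the grasp point.
Start: joints at [1.24, 0.124, 1.65, -0, 1.367, -0.083], TCP at [0.159, 0.63, 0.292] pointing down, gripper open.
Joint ranges: [-2.61, 2.61], [-1.02, 2.33], [0.03, 2.71], [-1.35, 4.49], [0.32, 2.68], [-2.91, 2.91]. Speed limits (rad/s): [2.57, 2.57, 3.14, 3.14, 3.14, 3.14].

## Interface

Orientations are given as a unit quaternion [x, y, z, w].
In Python, from bench import robot gives the robot as it stands. The module is installed in compiled form; this text tells all that it offers.
- The arm moves only by the shell command python3 -m crank 'ROWS' [FORCE]. ROWS is JSON, a list of rows, each a list of 7 numbers: the finger opening in mm, from 0 to 95.1, then the shift along the tool's x, y, z scaled (see below), then the turn, a rotation vector about the tool's x, y, z scaled (see below). In form: [[fingers, tx, ty, tz, wx, wy, wz], ...]. A call has 1 to 20 rows; each row is the pose to reach, as a shift and turn from the pose commanded when the call began, along the tool's axes at that moment, turning the shorter way round; what a row does not reach only later rows make up. The controller multiplies each number of a shift by 30 cm and each number of a turn by pi rad. A row lasts 1/12 s, in which the tool goes at most 41.7 mm and 7.16 degrees, less where a joint would pass 70% of its speed; a pose out of reach is approached as far as the arm can. A call with a number of a shift or a turn outside -1 to 1 is refused whole. A call with a gripper value outside its range is refused whole. The fingers move at their own pace and stop on an object; FORCE is the grip in N (left out, the last holds). Time passes only in rows, so rows that repeat a pose let the fingers close. It gives the time, the measured TCP pose, the force, the opening and the grip force at its end, in the units of the state.
- robot.state(): the state, without advancing time (a new reading comes with each control period).
- robot.capture(name): name is "scene" or "side" or "wrist"; returns a dict with "img" (400x640x3 uint8, red, green, blue), "fovy" (degrees; the focal length in pixels is half the picture's height over the tangent of half this angle, whatever the lens; pixels are square), "cx", "cy" (the principal point, pixels), "dist" ([k1, k2, p1, p2, k3] as OpenCV has them; the pictures are not rectified), "position" and "rotation" of the camera in the world. Camera axes: x right, y down, z forward; pixel columns grow to the right and rows downward; lengths in m; the calibration is good to about 2 mm. A picture is of the moment at which its call begins. There is no depth.
- robot.finish_job(): hands the job in; it is judged then, once.
The state is a dict: "t": time; "qpos": joint angles; "qd": joint speeds; "joint_efforts": joint torques, N m; "position": TCP position; "eef_rot": TCP orientation; "contact_force": force on the tool from outside, world axes, zero at the start; "wrist_torque": the same for the moment, N m; "grip_width": finger opening in m; "grip_force": force on a finger pad.
Only numpy, scipy, OpenCV 4.12 (cv2) and the standard library are available. Lean on these libraries where they do the work, as an engineer would, in place of code of your own. Each camera call takes 0.05 s, during which the arm holds its last target. There are 200 camera calls.

## Task

The chainsaw lies on its side, ready for a leak test of its fuel tank. Take the loose blue fuel cap from the rubber mat, set it into the open filler with its grip rib in line with the two white marks, push it down flush against the spring and twist it a quarter turn clockwise to its stop. Finish while still gripping the cap and keeping it pressed flush and turned home (let go, and the spring would lift it off its seal), with the other loose parts, tools and oil bottle left where they are.

Things in the scene. Friction and masses are not known exactly. Their poses are not given: they have to be found in the camera images.
- fuel_cap: Loose fuel cap, about 45 g, upright on the 3 mm rubber mat. Origin: centre of its underside, z up. Black plug 29 mm across, 16 mm tall; blue flange 54 mm across, 16 to 21 mm up; blue grip rib 21 to 39 mm up, 44 mm long along x, 12 mm thick along y, to be pinched across its thickness. White ticks on the flange at the rib's ends. Half a turn about z gives the same cap.
- cap_flange (a point): Centre of the underside of the cap's flange, 16 mm above the cap's origin; it meets filler when the cap is pressed home. Below it the plug has two bayonet lugs at either side along the cap's x axis, right under the rib's ends: 44 mm over both, 9 mm wide, 8.5 to 13.5 mm below the flange's underside.
- filler (a point): Centre of the open fuel filler, level with its rim, 108 mm above the bench, z up; grey tank top flat for 50 mm around. Mouth 34 mm across between two inward aluminium lips 5 mm thick; bore 50 mm below them. Two notches 14 mm wide in the lips along the filler's +x and -x, a white mark outside each: the lugs go down there, cap x along filler x either way round, 2.5 mm clearance all round.
- lug_track (a point): Point on the filler axis 5 mm below the rim: underside of the lips; axes as filler. With the flange within 3.5 mm of the rim the lugs pass under the lips and the cap turns clockwise seen from above by 85 degrees (1.48 rad) to a hard stop, the rib then along the saw. It cannot turn the other way. A turned cap not held down is lifted 3.5 mm by the spring until its lugs bear on the lips.
- filler_plate (a joint): Brass spring plate in the filler, 24 mm across, 9 mm below the rim at rest (0). Value: how far it is pressed down, m, at most 0.012. The plug meets it when the flange is 7 mm above the rim; it pushes up with 5 N at first and 8 N with the cap home (0.007).
- saw: The chainsaw, fixed, lying on its right side; origin on the bench straight below the filler. x points from its sole to its top, y along it to nose and guide bar, z up. Within 110 mm of the filler nothing rises over 112 mm; the wrap handle, 23 mm thick, crosses along x at y 165 to 190 mm, up to 182 mm above the bench; the rear handle reaches y -182 mm, 84 mm high.
- spark_plug: Bystander: spark plug lying on the mat, 67 mm long, 19 mm thick; origin under its middle.
- carburettor: Bystander: small aluminium carburettor on the mat, 40 x 50 x 36 mm; origin at the centre of its underside.
- clutch_drum: Bystander: open round steel clutch drum on the mat, 60 mm across, 26 mm tall; origin at the centre of its underside.
- piston: Bystander: aluminium piston standing on the bench, 45 mm across, 36 mm tall; origin at the centre of its underside.
- oil_bottle: Bystander: red oil bottle standing on the bench, 68 mm across, 165 mm tall; origin at the centre of its underside.
- screwdriver: Bystander: red-handled screwdriver lying on the bench beyond the mat; origin under its middle.
- spanner: Bystander: steel spanner lying on the bench to the robot's left; origin under its middle.

How it is judged:
By the outcome, as a careful person would: the job done as asked, in the order asked, and still so for the second after the job is handed in, while the arm keeps its last pose, push and grip.
It also fails if it takes over 42 s, if anything falls off the work surface, if the arm or the gripper's body presses on something with over 40 N, if the wrist force passes 120 N, or if a joint passes its speed limit or range.

## Working session

There is one attempt and no reset: what is moved stays moved. The work goes in short steps, Python scripts to look and compute and a shell command to move; the robot and the scene stay as the last step left them, time stands still between calls to the robot, and variables do not carry over. Pictures are saved under pics/ and viewed, at most 10 in all, crops included, and the job is handed in when it is done.

```bash
mkdir -p pics; python3 - <<'E'
from bench import robot
import cv2,pickle
for n in ("scene","side","wrist"):
    c=robot.capture(n); pickle.dump(c,open(f"{n}0.pkl","wb")); cv2.imwrite(f"pics/{n}0.png",c["img"][:,:,::-1])
    print(n,c["fovy"],c["cx"],c["cy"],c["dist"],c["position"],c["rotation"])
print(robot.state())
E
```

```text
scene 42.27343042339724 318.14176721005657 199.47027961543668 [-0.13524727  0.          0.          0.          0.        ] [1.35238472 0.18857328 1.1803429 ] [ 0.57241463  0.75684935 -0.24808978 -0.1948641 ]
side 50.96445226944033 319.42421329673203 201.2887660194275 [-0.10751174  0.          0.          0.          0.        ] [ 0.51333629 -0.9317441   0.86085614] [ 0.90766637 -0.01487833  0.01013189 -0.41930627]
wrist 65.75214050785728 316.3863946394103 197.96360396965233 [-0.01042528  0.          0.          0.          0.        ] [0.09480508 0.64695189 0.38365281] [0.78312549 0.61038993 0.07207495 0.0945717 ]
{'t': 0.15, 'qpos': array([ 1.24038108e+00,  1.24341781e-01,  1.65135873e+00, -1.35991765e-05,
        1.36748344e+00, -8.26184339e-02]), 'qd': array([-1.15360976e-03, -2.82125031e-03, -4.82500703e-03,  1.93865529e-03,
       -6.76945609e-06, -7.16371700e-04]), 'joint_efforts': array([ 1.19286182e-03, -4.18193507e+01, -3.60471869e+01,  7.75890844e-02,
        4.68949811e-02, -1.13031404e-04]), 'position': array([0.159346 , 0.6297817, 0.291279 ]), 'eef_rot': array([ 1.23580252e-01,  9.92334262e-01, -7.80110045e-04, -1.56632966e-04]), 'contact_force': array([-0.04386614,  1.00135571, -0.20823685]), 'wrist_torque': array([-0.00205566, -0.00754609, -0.0020688 ]), 'grip_force': 0.0, 'grip_width': 0.09536779333400752}
```

View pics/scene0.png

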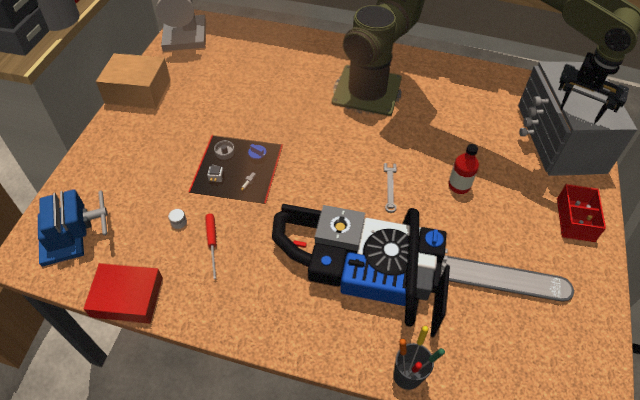

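View pics/side0.png

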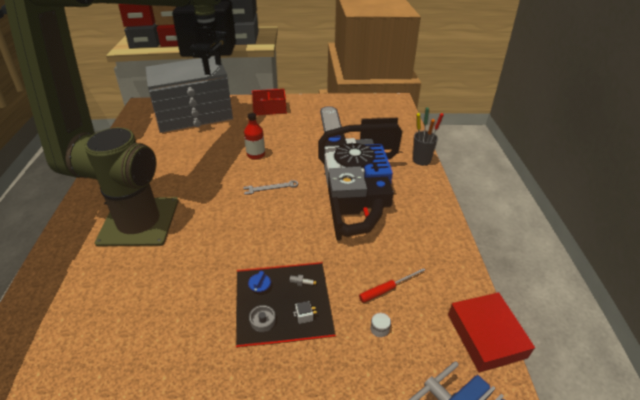

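View pics/wrist0.png

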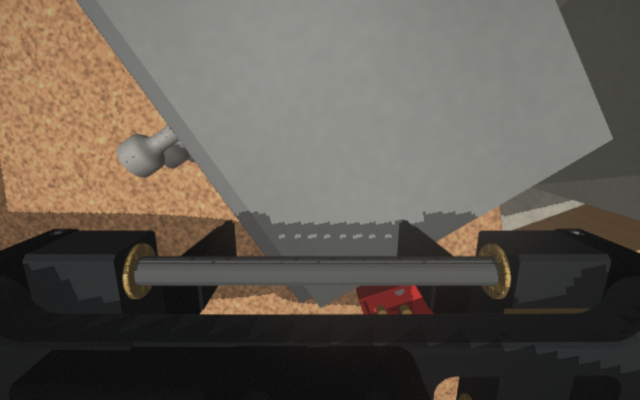

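The scene image shows the cap at about (257,151) and the filler at (340,227). In the side image the cap is at (260,282) and the filler at (347,178). The wrist camera only sees the drawer unit.

```bash
cat > h.py <<'E'
import numpy as np,cv2,pickle
from scipy.spatial.transform import Rotation as R
def K(c):
    f=200/np.tan(np.radians(c["fovy"])/2); return np.array([[f,0,c["cx"]],[0,f,c["cy"]],[0,0,1]])
def ray(c,uv):
    p=cv2.undistortPoints(np.array([[uv]],float),K(c),np.array(c["dist"]))[0,0]
    return R.from_quat(c["rotation"]).apply([p[0],p[1],1])
def at(c,uv,z):
    d=ray(c,uv); P=np.array(c["position"]); return P+d*(z-P[2])/d[2]
def proj(c,X):
    r=R.from_quat(c["rotation"]).inv(); X=np.atleast_2d(X)
    return cv2.projectPoints(r.apply(X-c["position"]),np.zeros(3),np.zeros(3),K(c),np.array(c["dist"]))[0][:,0]
def delta(st,pos,q,base=None):
    "row entries for target from commanded pose (approx measured)"
    p0,r0=st
    r0=R.from_quat(r0); return r0.inv().apply(np.array(pos)-p0)/0.3,(r0.inv()*R.from_quat(q)).as_rotvec()/np.pi
E
python3 - <<'E'
from h import *
s=pickle.load(open("scene0.pkl","rb"));d=pickle.load(open("side0.pkl","rb"))
print("cap",at(s,(257,151),.03),at(d,(260,282),.03)); print("fil",at(s,(340,227),.108),at(d,(347,179),.108))
for n,c,(u,v) in(("s",s,(257,151)),("s",s,(340,227)),("d",d,(260,282)),("d",d,(347,179))): pass
def crop(c,u,v): return cv2.resize(c["img"][v-25:v+25,u-33:u+33,::-1],(396,300),interpolation=cv2.INTER_CUBIC)
cv2.imwrite("pics/m1.png",np.vstack([np.hstack([crop(s,257,151),crop(s,340,227)]),np.hstack([crop(d,260,282),crop(d,347,179)])]))
E
```

```text
cap [ 0.39714231 -0.25469628  0.03      ] [ 0.39324052 -0.26346739  0.03      ]
fil [0.64464765 0.05983764 0.108     ] [0.63429807 0.05130974 0.108     ]
```

View pics/m1.png

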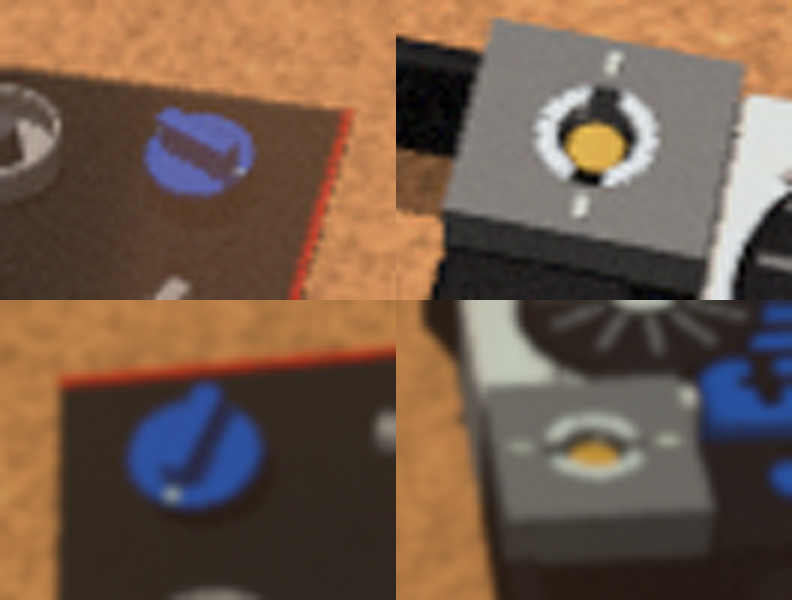

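```bash
python3 - <<'E'
from h import *
s=pickle.load(open("scene0.pkl","rb"));d=pickle.load(open("side0.pkl","rb"));w=pickle.load(open("wrist0.pkl","rb"))
for n,c,uv,z in [("cap",s,(257.3,151.8),.0215),("cap",d,(259.5,282.5),.0215),("tick",s,(263.7,154.7),.024),("tick",d,(255.8,289.2),.024),
 ("fil",s,(340.5,224.2),.108),("fil",d,(347,178.3),.108),("m1",s,(343.3,212.5),.108),("m1",d,(334.8,178.5),.108),("m2",s,(337.7,236.3),.108),("m2",d,(359.3,177.3),.108)]: print(n,at(c,uv,z))
rt=R.from_quat([.12358,.992334,-.00078,-.000157]); print("cam in tool",rt.inv().apply(w["position"]-np.array([.159346,.62978,.291279])),(rt.inv()*R.from_quat(w["rotation"])).as_matrix().round(3))
E
```

```text
cap [ 0.39288979 -0.25600375  0.0215    ]
cap [ 0.39085547 -0.25820514  0.0215    ]
tick [ 0.40067765 -0.23267968  0.024     ]
tick [ 0.38346403 -0.281105    0.024     ]
fil [0.63613952 0.05898069 0.108     ]
fil [0.63459197 0.05471761 0.108     ]
m1 [0.59936784 0.05707267 0.108     ]
m1 [0.59836739 0.05470981 0.108     ]
m2 [0.67288072 0.06112766 0.108     ]
m2 [0.67165441 0.05865611 0.108     ]
cam in tool [ 0.06679223  0.00067115 -0.09236706] [[ 0.001 -0.972 -0.236]
 [ 1.     0.001 -0.001]
 [ 0.001 -0.236  0.972]]
```

```bash
python3 -m crank '[[40,-0.95,-0.67,-0.1,0,0,0.3],[40,-0.95,-0.67,-0.1,0,0,0.3],[40,-0.95,-0.67,-0.1,0,0,0.3],[40,-0.95,-0.67,-0.1,0,0,0.3],[40,-0.95,-0.67,-0.1,0,0,0.3],[40,-0.95,-0.67,-0.1,0,0,0.3],[40,-0.95,-0.67,-0.1,0,0,0.3],[40,-0.95,-0.67,-0.1,0,0,0.3],[40,-0.95,-0.67,-0.1,0,0,0.3],[40,-0.95,-0.67,-0.1,0,0,0.3],[40,-0.95,-0.67,-0.1,0,0,0.3]]'
cat > go.py <<'E'
import sys
from h import *
from bench import robot
def q(psi): a=np.radians((psi+90)/2); return [np.cos(a),np.sin(a),0,0]
if __name__=="__main__":
    x,y,z,psi=map(float,sys.argv[1:]); st=robot.state()
    t,w=delta((st["position"],st["eef_rot"]),[x,y,z],q(psi))
    print("t",st["t"],"T",t.round(4),"W",w.round(4),"rows",np.linalg.norm(t)*.3/.0417,np.linalg.norm(w)*180/7.16)
    print("pos",st["position"].round(4),"psi",np.degrees(np.arctan2(*R.from_quat(st["eef_rot"]).as_matrix()[1::-1,1])).round(2),"F",st["contact_force"].round(2),"M",st["wrist_torque"].round(2),"grip",st["grip_width"],st["grip_force"],"q",st["qpos"].round(2))
E
python3 go.py 0.41 0.08 0.3 -19.6
```

```text
t: 1.07
position: [0.3868, 0.3648, 0.3221]
eef_rot: [0.561, 0.827, 0.0, -0.0]
contact_force: [0.3, -0.0, -1.2]
grip_width: 0.0404
grip_force: 0.0
t 1.0667 T [-0.9108 -0.2788  0.0734] W [-2.000e-04 -1.000e-04  2.293e-01] rows 6.873027627569361 5.765734343602607
pos [0.3868 0.3648 0.3221] psi 21.68 F [ 0.32 -0.05 -1.15] M [-0.05  0.04  0.  ] grip 0.04040670355949003 0.0 q [ 0.65 -0.16  1.88  0.    1.42  0.28]
```

```bash
python3 -m crank '[[40,-0.91,-0.28,0.07,0,0,0.229],[40,-0.91,-0.28,0.07,0,0,0.229],[40,-0.91,-0.28,0.07,0,0,0.229],[40,-0.91,-0.28,0.07,0,0,0.229],[40,-0.91,-0.28,0.07,0,0,0.229],[40,-0.91,-0.28,0.07,0,0,0.229],[40,-0.91,-0.28,0.07,0,0,0.229],[40,-0.91,-0.28,0.07,0,0,0.229],[40,-0.91,-0.28,0.07,0,0,0.229]]' >/dev/null
python3 go.py 0.40 -0.185 0.24 -19.6
```

```text
t 1.8167 T [-0.8446  0.2658  0.2021] W [-0.0003 -0.0002  0.0003] rows 6.533713356834592 0.011820092348711963
pos [0.4096 0.0804 0.3008] psi -19.54 F [ 0.31 -0.11 -0.57] M [-0.08  0.11 -0.05] grip 0.04010263054278689 0.0 q [ 0.06 -0.43  2.13  0.    1.45  0.41]
```

```bash
python3 -m crank '[[80,-0.95,0.3,0.2,0,0,0],[80,-0.95,0.3,0.2,0,0,0],[80,-0.95,0.3,0.2,0,0,0],[80,-0.95,0.3,0.2,0,0,0],[80,-0.95,0.3,0.2,0,0,0],[80,-0.95,0.3,0.2,0,0,0],[80,-0.95,0.3,0.2,0,0,0],[80,-0.95,0.3,0.2,0,0,0],[80,-0.95,0.3,0.2,0,0,0]]' >/dev/null
python3 go.py 0.392 -0.257 0.24 -19.6
```

```text
t 2.5667 T [-0.1308  0.016   0.0006] W [-0.0007 -0.0003  0.0007] rows 0.9481131046697412 0.026321099525275934
pos [ 0.4005 -0.2184  0.2402] psi -19.47 F [ 0.38  0.56 -0.04] M [-0.1   0.14 -0.04] grip 0.07996114552876298 0.0 q [-0.62 -0.28  2.12  0.    1.31 -0.28]
```

```bash
python3 -m crank '[[80,-0.13,0.016,0,0,0,0],[80,-0.13,0.016,0,0,0,0],[80,-0.13,0.016,0,0,0,0]]' >/dev/null
python3 - <<'E'
from h import *
from bench import robot
c=robot.capture("wrist"); pickle.dump(c,open("w1.pkl","wb")); cv2.imwrite("pics/w1.png",c["img"][:,:,::-1])
print(proj(c,[.392,-.257,.024]))
E
```

```text
[[317.26966699 191.42040527]]
```

View pics/w1.png

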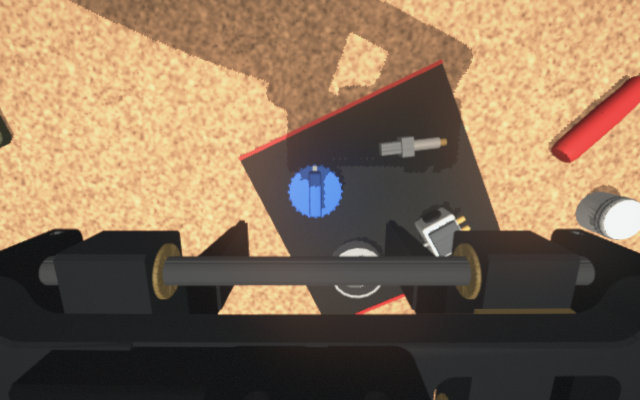

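The wrist image shows the cap at about (315,191), with its rib vertical and a tick at (315,168). That is within 2 px of the prediction. I'll refine it by colour.

```bash
python3 - <<'E'
from h import *
c=pickle.load(open("w1.pkl","rb")); im=c["img"].astype(int)
m=((im[:,:,2]>im[:,:,0]+30)).astype(np.uint8); m[230:]=0
n,l,st,ce=cv2.connectedComponentsWithStats(m); i=1+np.argmax(st[1:,4]); print(st[i],ce[i])
h=cv2.convexHull(np.argwhere(l==i)[:,::-1].astype(np.int32)); e=cv2.fitEllipse(h); print(e,at(c,e[0],.0215))
x,y,w,hh,_=st[i]
crop=c["img"][160:222,283:348,::-1]; cv2.imwrite("pics/w1c.png",cv2.resize(crop,None,fx=9,fy=9,interpolation=cv2.INTER_CUBIC))
E
```

```text
[ 287  165   56   54 2268] [314.93738977 191.28174603]
((314.88031005859375, 190.8961944580078), (54.11618423461914, 55.660892486572266), 82.41580963134766) [ 0.38967582 -0.25618195  0.0215    ]
```

View pics/w1c.png

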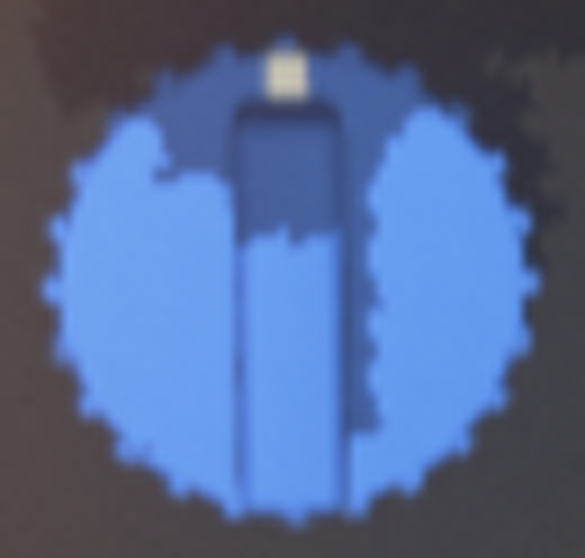

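```bash
python3 go.py 0.3897 -0.2562 0.1045 -19.6
```

```text
t 2.8667 T [-0.0085 -0.0072  0.4564] W [ 0.     -0.0003  0.0016] rows 3.2845333019523317 0.041243519841116925
pos [ 0.3925 -0.2547  0.2414] psi -19.31 F [ 0.18  0.58 -0.42] M [-0.13  0.05  0.02] grip 0.07996392935672567 0.0 q [-0.69 -0.26  2.1   0.    1.3  -0.35]
```

```bash
python3 -m crank '[[40,-0.0085,-0.007,0.1,0,0,0],[40,-0.0085,-0.007,0.3,0,0,0],[40,-0.0085,-0.007,0.4,0,0,0],[40,-0.0085,-0.007,0.4,0,0,0],[40,-0.0085,-0.007,0.4,0,0,0],[40,-0.0085,-0.007,0.4,0,0,0]]' >/dev/null
python3 go.py 0.3897 -0.2562 0.1045 -19.6
```

```text
t 3.3667 T [ 0.0036 -0.0017  0.0603] W [0.0003 0.     0.0016] rows 0.43458301061982224 0.04150342269662549
pos [ 0.3898 -0.2574  0.1226] psi -19.31 F [-0.09  0.28  0.37] M [-0.14  0.09  0.02] grip 0.04543226146380731 0.0 q [-0.7  -0.11  2.19  0.    1.06 -0.36]
```

```bash
python3 -m crank '[[40,0.003,0,0.03,0,0,0],[40,0.003,0,0.06,0,0,0],[40,0.003,0,0.06,0,0,0],[40,0.003,0,0.06,0,0,0]]' 
python3 go.py 0.3897 -0.2562 0.1045 -19.6
```

```text
t: 3.7
position: [0.3891, -0.2573, 0.1035]
eef_rot: [0.816, 0.578, 0.0, 0.0]
contact_force: [-0.9, -0.7, 0.1]
grip_width: 0.0401
grip_force: 0.0
t 3.7 T [ 0.0041  0.0007 -0.0033] W [0.    0.    0.001] rows 0.03852196435237673 0.02482625285247363
pos [ 0.3891 -0.2573  0.1035] psi -19.42 F [-0.89 -0.73  0.13] M [-0.06  0.08  0.02] grip 0.04013233834623102 0.0 q [-0.7  -0.08  2.2   0.    1.02 -0.36]
```

```bash
python3 -m crank '[[40,0.004,0,0,0,0,0],[20,0.004,0,0,0,0,0],[5,0.004,0,0,0,0,0],[5,0.004,0,0,0,0,0],[5,0.004,0,0,0,0,0],[5,0.004,0,0,0,0,0],[5,0.004,0,0,0,0,0],[5,0.004,0,0,0,0,0],[5,0.004,0,0,0,0,0]]' 45 
python3 go.py 0.3897 -0.2562 0.1045 -19.6
```

```text
t: 4.45
position: [0.3894, -0.2561, 0.1033]
eef_rot: [0.816, 0.578, -0.0, 0.0]
contact_force: [0.2, -0.5, -0.2]
grip_width: 0.0119
grip_force: 45.0
t 4.45 T [ 0.0001  0.001  -0.0041] W [-0.     0.     0.001] rows 0.03058864384056446 0.02557383830067557
pos [ 0.3894 -0.2561  0.1033] psi -19.42 F [ 0.2  -0.53 -0.22] M [-0.16  0.06 -0.02] grip 0.011861032462882346 44.99048352241516 q [-0.7  -0.08  2.2  -0.    1.02 -0.36]
```

```bash
python3 -m crank '[[5,0,0,-0.05,0,0,0],[5,0,0,-0.2,0,0,0],[5,0,0,-0.4,0,0,0],[5,0,0,-0.65,0,0,0],[5,0,0,-0.75,0,0,0],[5,0,0,-0.75,0,0,0],[5,0,0,-0.75,0,0,0]]' 
python3 go.py 0.695 0.06 0.34 93.1; python3 go.py 0.59 -0.05 0.34 33
```

```text
t: 5.03
position: [0.3916, -0.2579, 0.3384]
eef_rot: [0.816, 0.578, 0.002, 0.008]
contact_force: [0.1, -0.2, 0.2]
grip_width: 0.0116
grip_force: 45.0
t 5.0333 T [ 1.3355  0.6018 -0.0035] W [ 0.0014  0.0058 -0.6251] rows 10.538070370024272 15.714876606670177
pos [ 0.3916 -0.2579  0.3384] psi -19.41 F [ 0.11 -0.16  0.17] M [-0.14  0.03 -0.02] grip 0.011587777428223128 44.99007225036621 q [-0.7  -0.32  1.99  0.    1.46 -0.36]
t 5.0333 T [ 0.8733  0.3936 -0.0041] W [ 0.0036  0.0038 -0.2912] rows 6.891364968287197 7.321717477888165
pos [ 0.3916 -0.2579  0.3384] psi -19.41 F [ 0.11 -0.16  0.17] M [-0.14  0.03 -0.02] grip 0.011587777428223128 44.99007225036621 q [-0.7  -0.32  1.99  0.    1.46 -0.36]
```

```bash
python3 -m crank '[[5,0.1,0.05,0,0,0,-0.04],[5,0.25,0.12,0,0,0,-0.08],[5,0.4,0.18,0,0,0,-0.12],[5,0.55,0.25,0,0,0,-0.16],[5,0.7,0.32,0,0,0,-0.2],[5,0.8,0.36,0,0,0,-0.24],[5,0.87,0.39,0,0,0,-0.28],[5,0.87,0.39,0,0,0,-0.29],[5,0.87,0.39,0,0,0,-0.29],[5,0.87,0.39,0,0,0,-0.29]]' 
python3 go.py 0.695 0.06 0.34 93.1
```

```text
t: 5.87
position: [0.5864, -0.0486, 0.3274]
eef_rot: [0.479, 0.878, -0.0, -0.001]
contact_force: [-0.3, 0.2, -0.6]
grip_width: 0.0118
grip_force: 45.0
t 5.8667 T [ 0.1086  0.5003 -0.0427] W [-3.000e-04 -4.000e-04 -3.352e-01] rows 3.6955421481402397 8.427011911982204
pos [ 0.5864 -0.0486  0.3274] psi 32.76 F [-0.32  0.2  -0.63] M [-0.05  0.06  0.04] grip 0.011757669577797815 44.98979151248932 q [-0.17 -0.03  1.75 -0.    1.42 -0.75]
```

```bash
python3 -m crank '[[5,0.02,0.1,-0.01,0,0,-0.04],[5,0.04,0.2,-0.02,0,0,-0.08],[5,0.06,0.3,-0.03,0,0,-0.12],[5,0.08,0.4,-0.04,0,0,-0.16],[5,0.1,0.5,-0.043,0,0,-0.2],[5,0.109,0.5,-0.043,0,0,-0.24],[5,0.109,0.5,-0.043,0,0,-0.28],[5,0.109,0.5,-0.043,0,0,-0.32],[5,0.109,0.5,-0.043,0,0,-0.335],[5,0.109,0.5,-0.043,0,0,-0.335],[5,0.109,0.5,-0.043,0,0,-0.335],[5,0.109,0.5,-0.043,0,0,-0.335]]' 
python3 go.py 0.695 0.06 0.34 93.1
python3 - <<'E'
from h import *
from bench import robot
c=robot.capture("wrist"); pickle.dump(c,open("w2.pkl","wb")); cv2.imwrite("pics/w2.png",c["img"][:,:,::-1])
print(proj(c,[[.6355,.057,.108],[.599,.056,.108],[.672,.06,.108]]))
E
```

```text
t: 6.87
position: [0.6946, 0.0588, 0.3413]
eef_rot: [-0.025, 1.0, -0.0, -0.0]
contact_force: [-0.2, -0.1, -0.2]
grip_width: 0.0117
grip_force: 45.0
t 6.8667 T [-0.0015  0.0038  0.0042] W [-0.     -0.     -0.0011] rows 0.04225487612869598 0.02680392615658087
pos [0.6946 0.0588 0.3413] psi 92.91 F [-0.23 -0.14 -0.19] M [ 0.02 -0.   -0.04] grip 0.011742885691895443 44.98982906341553 q [ 0.01  0.2   1.48 -0.    1.46 -1.61]
[[316.85922636 130.21699995]
 [317.75315126  92.98344591]
 [317.90143173 165.64239812]]
```

View pics/w2.png

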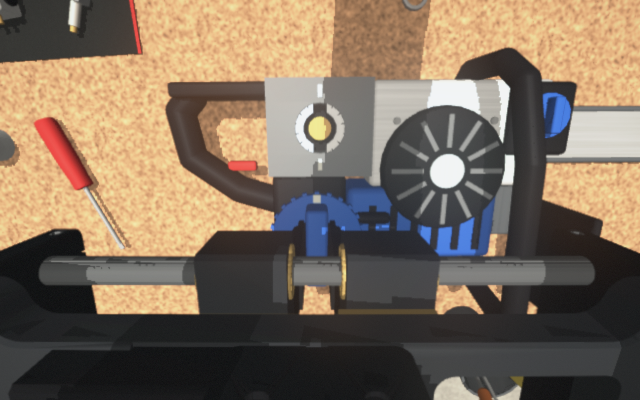

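The wrist image shows the filler at about (319.5,128), with its marks at (320,90) and (319,167). The held cap's front tick is at (317,196). Next I'll locate these precisely.

```bash
python3 - <<'E'
from h import *
from bench import robot
c=pickle.load(open("w2.pkl","rb")); im=c["img"].astype(int)
st=robot.state()
def blobs(m,x0,y0,x1,y1,mn=8):
    k=np.zeros(m.shape,np.uint8);k[y0:y1,x0:x1]=m[y0:y1,x0:x1]
    n,l,s,ce=cv2.connectedComponentsWithStats(k); return [(s[i].tolist(),ce[i]) for i in range(1,n) if s[i,4]>mn]
wh=im.min(2)>185
for b in blobs(wh,305,78,335,210): print("white",b)
P=[]
for b in blobs((im.min(2)>190),310,80,330,99)+blobs(im.min(2)>190,310,157,330,177): print("mark",b,at(c,b[1],.108)); P.append(at(c,b[1],.108))
y=(im[:,:,0]>im[:,:,2]+50)
for b in blobs(y,300,105,340,150): print("brass",b,at(c,b[1],.099))
ring=(im.min(2)>175)
k=np.argwhere(ring[102:155,290:350])[:,::-1]+[290,102]; h=cv2.convexHull(k.astype(np.int32)); e=cv2.fitEllipse(h); print("ring",e,at(c,e[0],.108))
b=(im[:,:,2]>im[:,:,0]+30)
# held cap: tick position in tool
print("tick pred, edge pred", proj(c,R.from_quat(st["eef_rot"]).apply([[.0245,0,.0793],[.027,0,.0793],[.022,0,.0613]])+st["position"]))
cr=c["img"][85:240,270:370,::-1]; cv2.imwrite("pics/w2c.png",cv2.resize(cr,(387,600),interpolation=cv2.INTER_CUBIC))
E
```

```text
white ([316, 83, 7, 15, 94], array([319.21276596,  89.92553191]))
white ([305, 103, 8, 17, 91], array([308.36263736, 110.04395604]))
white ([327, 105, 8, 14, 62], array([330.69354839, 110.62903226]))
white ([305, 137, 8, 16, 86], array([308.31395349, 145.5       ]))
white ([327, 138, 8, 13, 57], array([330.71929825, 145.01754386]))
white ([318, 158, 5, 5, 21], array([319.80952381, 159.95238095]))
mark ([317, 83, 6, 15, 82], array([319.31707317,  90.13414634])) [0.59620766 0.05741923 0.108     ]
mark ([318, 158, 5, 5, 20], array([319.7, 159.9])) [0.66584519 0.06157029 0.108     ]
brass ([308, 116, 23, 24, 432], array([319.10648148, 127.89351852])) [0.63318493 0.05926297 0.099     ]
ring ((304.8510437011719, 128.01231384277344), (55.60075759887695, 78.55875396728516), 88.52549743652344) [0.63392238 0.04456143 0.108     ]
tick pred, edge pred [[315.29603214 198.56045662]
 [315.29308471 194.29976653]
 [315.15762735 211.53645677]]
```

View pics/w2c.png

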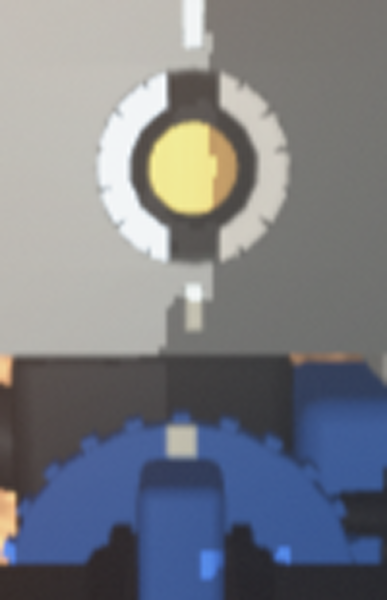

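```bash
python3 - <<'E'
from h import *
c=pickle.load(open("w2.pkl","rb"))
for uv in [(319.7,127.5),(318.8,127.5),(319.5,164),(319.4,90.1)]: print(uv,at(c,uv,.108))
E
python3 go.py 0.6345 0.058 0.225 93.1
```

```text
(319.7, 127.5) [0.63262338 0.05977246 0.108     ]
(318.8, 127.5) [0.63267109 0.05884922 0.108     ]
(319.5, 164) [0.6701751  0.06159327 0.108     ]
(319.4, 90.1) [0.59617096 0.0575003  0.108     ]
t 6.9167 T [0.2005 0.0068 0.3874] W [-0.      0.     -0.0009] rows 3.138918587561571 0.021534570521249574
pos [0.6947 0.059  0.3412] psi 92.95 F [ 0.1  -0.03 -0.62] M [ 0.07 -0.01  0.05] grip 0.011571699942975522 44.98995244503021 q [ 0.01  0.2   1.48 -0.    1.46 -1.61]
```

```bash
python3 -m crank '[[5,0.1,0,0.05,0,0,0],[5,0.2,0.005,0.15,0,0,-0.001],[5,0.206,0.004,0.25,0,0,-0.001],[5,0.206,0.004,0.35,0,0,-0.001],[5,0.206,0.004,0.38,0,0,-0.001],[5,0.206,0.004,0.38,0,0,-0.001],[5,0.206,0.004,0.38,0,0,-0.001],[5,0.206,0.004,0.38,0,0,-0.001]]' >/dev/null
python3 go.py 0.6328 0.0588 0.203 93.1
```

```text
t 7.5833 T [0.0065 0.0042 0.0898] W [-0.0001  0.0013  0.0008] rows 0.6483174278026758 0.038636632975390446
pos [0.6347 0.0576 0.2299] psi 93.24 F [ 0.81  0.63 -0.42] M [-0.02 -0.04 -0.06] grip 0.012093885914573416 44.98999357223511 q [ 0.01  0.14  1.74 -0.    1.26 -1.62]
```

```bash
python3 -m crank '[[5,0.0065,0.004,0.02,0,0,0],[5,0.0065,0.004,0.03,0,0,0],[5,0.0065,0.004,0.03,0,0,0],[5,0.0065,0.004,0.03,0,0,0],[5,0.0065,0.004,0.03,0,0,0]]' >/dev/null
python3 go.py 0.6328 0.0588 0.203 93.1
```

```text
t 8.0 T [-0.0051 -0.0003  0.0514] W [-0.      0.0001  0.0009] rows 0.3713898942837301 0.02281015535017633
pos [0.6313 0.0588 0.2184] psi 93.26 F [-0.08 -0.16 -0.58] M [ 0.03 -0.04  0.01] grip 0.011764482878094035 44.99004364013672 q [ 0.01  0.14  1.76 -0.    1.24 -1.62]
```

```bash
python3 -m crank '[[5,-0.005,0,0,0,0,0.001],[5,-0.005,0,0.01,0,0,0.001],[5,-0.005,0,0.02,0,0,0.001],[5,-0.005,0,0.03,0,0,0.001],[5,-0.005,0,0.04,0,0,0.001],[5,-0.005,0,0.05,0,0,0.001],[5,-0.005,0,0.05,0,0,0.001],[5,-0.005,0,0.05,0,0,0.001]]' >/dev/null
python3 go.py 0.6328 0.0588 0.1923 93.1
```

```text
t 8.6667 T [-0.0012 -0.0004  0.0346] W [ 0.     -0.0003 -0.0001] rows 0.2489380399942106 0.0069570906662448535
pos [0.6324 0.0589 0.2027] psi 93.08 F [-0.64 -0.32 -0.45] M [0.02 0.04 0.03] grip 0.011716567132592509 44.989954233169556 q [ 0.01  0.16  1.76  0.    1.22 -1.62]
```

No force, and the lugs are below the rim in the notches. Now I'll press down.

```bash
python3 -m crank '[[5,-0.001,0,0.006,0,0,0],[5,-0.001,0,0.012,0,0,0],[5,-0.001,0,0.018,0,0,0],[5,-0.001,0,0.024,0,0,0],[5,-0.001,0,0.03,0,0,0],[5,-0.001,0,0.033,0,0,0],[5,-0.001,0,0.035,0,0,0],[5,-0.001,0,0.035,0,0,0],[5,-0.001,0,0.035,0,0,0]]' 60 >/dev/null
python3 go.py 0.6328 0.0588 0.1923 93.1
```

```text
t 9.4167 T [ 0.0015 -0.0003  0.006 ] W [-0.      0.0003 -0.0001] rows 0.044693462639691546 0.007334379497037084
pos [0.6333 0.0589 0.1941] psi 93.09 F [-3.12  0.1   6.74] M [0.01 0.61 0.01] grip 0.01153825696003908 59.99745547771454 q [ 0.01  0.17  1.77 -0.    1.2  -1.62]
```

```bash
python3 -m crank '[[5,0.001,0,0.002,0,0,0],[5,0.002,0,0.004,0,0,0],[5,0.002,0,0.006,0,0,0],[5,0.002,0,0.008,0,0,0],[5,0.002,0,0.01,0,0,0],[5,0.002,0,0.01,0,0,0],[5,0.002,0,0.01,0,0,0]]' 60 >/dev/null
python3 go.py 0.6328 0.0588 0.1923 93.1
```

```text
t 10.0 T [ 0.0011 -0.0004  0.    ] W [-0.      0.0007 -0.0001] rows 0.008722713819226414 0.018906111081669404
pos [0.6331 0.0589 0.1923] psi 93.09 F [-2.34  0.82  9.37] M [-0.02  0.74 -0.02] grip 0.01133420468008479 60.000407695770264 q [ 0.01  0.17  1.77 -0.    1.2  -1.62]
```

```bash
python3 -m crank '[[5,0.002,0,0.002,0,0,0],[5,0.003,0,0.004,0,0,0],[5,0.003,0,0.006,0,0,0],[5,0.003,0,0.006,0,0,0],[5,0.003,0,0.006,0,0,0]]' 60 >/dev/null
python3 go.py 0.6328 0.0588 0.1923 93.1
```

```text
t 10.4167 T [ 0.0006 -0.0004 -0.0002] W [-0.0001  0.0015 -0.0001] rows 0.005365471859142207 0.03658422736880469
pos [0.633  0.0589 0.1922] psi 93.09 F [-3.04 -0.78 14.59] M [-0.    0.93 -0.01] grip 0.011783596381807437 60.00394642353058 q [ 0.01  0.17  1.77  0.    1.19 -1.62]
```

```bash
python3 -m crank '[[5,0,0,0,0,0,0.02],[5,0,0,0,0,0,0.045],[5,0,0,0,0,0,0.07],[5,0,0,0,0,0,0.095],[5,0,0,0,0,0,0.12],[5,0,0,0,0,0,0.145],[5,0,0,0,0,0,0.17],[5,0,0,0,0,0,0.195],[5,0,0,0,0,0,0.22],[5,0,0,0,0,0,0.22],[5,0,0,0,0,0,0.22]]' 60 >/dev/null
python3 go.py 0.6328 0.0588 0.1922 8.1
```

```text
t 11.3333 T [ 0.0049 -0.0007  0.0003] W [0.0021 0.0019 0.2521] rows 0.03592701508181496 6.337168881581733
pos [0.6341 0.0581 0.1923] psi 53.47 F [ 0.5  -2.16 11.72] M [-0.64 -0.02 -0.02] grip 0.011563767572607206 60.005435943603516 q [ 0.01  0.17  1.77 -0.    1.19 -0.92]
```

```bash
python3 -m crank '[[5,0.001,0,0.002,0,0,0.02],[5,0.002,0,0.002,0,0,0.045],[5,0.002,0,0.002,0,0,0.07],[5,0.002,0,0.002,0,0,0.095],[5,0.002,0,0.002,0,0,0.12],[5,0.002,0,0.002,0,0,0.145],[5,0.002,0,0.002,0,0,0.17],[5,0.002,0,0.002,0,0,0.195],[5,0.002,0,0.002,0,0,0.22],[5,0.002,0,0.002,0,0,0.235],[5,0.002,0,0.002,0,0,0.25],[5,0.002,0,0.002,0,0,0.25],[5,0.002,0,0.002,0,0,0.25]]' 60 >/dev/null
python3 go.py 0.6328 0.0588 0.1922 8.1
```

```text
t 12.4167 T [ 0.0021 -0.003   0.0002] W [0.0027 0.001  0.0022] rows 0.026296566323133503 0.09012635859397762
pos [0.6338 0.0583 0.1923] psi 8.49 F [-0.21 -2.91 14.47] M [-0.69  0.26  0.02] grip 0.01124514242382494 60.0051748752594 q [ 0.01  0.17  1.77 -0.    1.19 -0.14]
```

```bash
python3 -m crank '[[5,0.001,0,0.001,0,0,0.005],[5,0.001,-0.001,0.001,0,0,0.01],[5,0.001,-0.001,0.001,0,0,0.015],[5,0.001,-0.001,0.001,0,0,0.02],[5,0.001,-0.001,0.001,0,0,0.02],[5,0.001,-0.001,0.001,0,0,0.02]]' 60 >/dev/null
python3 go.py 0.6328 0.0588 0.1922 8.1
```

```text
t 12.9167 T [ 0.0015 -0.0022  0.0003] W [ 0.0027  0.0012 -0.0172] rows 0.01945959396778011 0.43793188227796287
pos [0.6335 0.0584 0.1923] psi 5.01 F [ 0.   -3.4  13.27] M [-0.79  0.4   0.7 ] grip 0.011684666476131773 60.19401133060455 q [ 0.01  0.17  1.77 -0.    1.19 -0.08]
```

The wrist now reads a 0.7 N·m reaction, so the cap is against its stop. One picture to confirm.

```bash
python3 - <<'E'
from h import *
from bench import robot
a=robot.capture("scene");b=robot.capture("wrist")
p=cv2.resize(a["img"][195:260,295:385,::-1],(415,300),interpolation=cv2.INTER_CUBIC); q=cv2.resize(b["img"][120:320,180:440,::-1],(385,300))
cv2.imwrite("pics/f.png",np.hstack([p,q]))
s=robot.state(); print(s["contact_force"],s["wrist_torque"],s["position"])
E
```

```text
[ 0.12735507 -3.11346023 13.27463248] [-0.71817215  0.32446079  0.60902228] [0.63349088 0.05841855 0.1922846 ]
```

View pics/f.png

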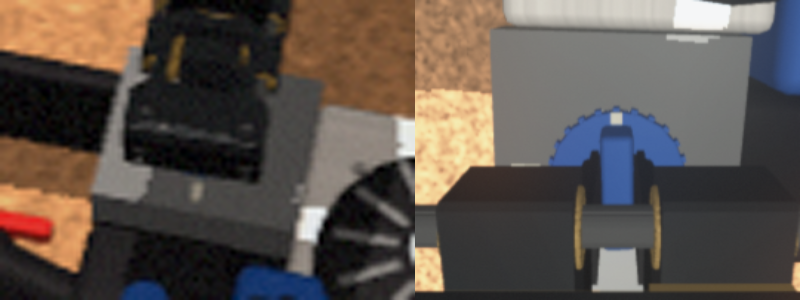

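The cap sits flush on the tank top, with its rib and tick along the saw and still held. The push is 13 N against the 8 N spring, and the twist is held against the stop.

```bash
python3 -c "
from bench import robot
print(robot.finish_job())"
```

```text
the job is handed in; nothing more can be done
None
```

The fuel cap is in the filler, pressed flush with about 13 N, turned clockwise to its stop and still gripped; I handed the job in at about 13 s, with no verdict shown.

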